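# Uncover the bore station and hold the probe free in the bore

### The job

Take the orange dust cover off the brass guide of the bore station, hang it by its steel loop on the hook of the hook stand, without dropping it, and let go of it there. Then take the steel bore probe out of its wooden stand and lower it upright through the middle of the brass guide, without it ever touching the station, until the red band on its rod is level with the top of the guide. Finish while still holding the probe there by its black grip, centred and hanging free, and leave the tape measure, the cutters and the tin lid where they are.

Things in the scene. Friction and masses are not known exactly. Their poses are not given: they have to be found in the camera images.
- bore_station: Fixed: blue base 120x120x10 mm, upright aluminium sleeve (outer diameter 48 mm), brass guide ring on top (outer 60 mm, 12 mm thick). Origin: centre of the underside, on the bore axis. Guide hole diameter 22 mm, 80 to 92 mm above the bench; sleeve bore below it 26 mm, closed at height 10 mm. It, the hook stand and the probe stand share three places at random.
- guide_top (a point): Centre of the mouth of the guide hole, level with the top face of the brass ring, 92 mm above the bench.
- hook_stand: Fixed grey base 110x90x10 mm with a hook of 8 mm steel wire in its x-z plane. Origin at the underside, z up. Wire: post at x = 35 mm, bends at height 139 mm, runs to -x (roughly to the robot), down to the seat at x = -15 mm, height 125, then up to a red tip at x = -50, height 139 mm (9 mm ball). Open above.
- hook_seat (a point): Lowest point of the hook, on the wire's centre line, 125 mm above the bench (top of the wire 4 mm higher).
- probe_stand: Fixed wooden block 70x70x50 mm on a 90x90 mm foot, with an upright round socket of diameter 12 mm at its centre, 40 mm deep (socket floor 10 mm above the bench), in which the probe stands at the start. Origin: centre of the underside.
- dust_cover: Loose, orange, 0.1 kg. Origin: centre of the disc's underside (diameter 56, 8 mm thick; 16 mm plug 6 mm down into the guide), z up. 6 mm wire loop in its y-z plane: uprights at y = +-20 mm to z = 40, sloping to a peak at z = 58; opening seen along x. Square grip 14x14 mm, sides along x and y, z = 58 to 98 mm. Starts upright, yaw within 0.6 rad; hung, it stays upright with its grip on top.
- cover_eye (a point): Point in the loop where the centre of the hook's wire lies when the cover hangs: 51 mm above the cover's origin, just under the peak.
- bore_probe: Loose, about 0.08 kg, upright in the probe stand. Steel rod, diameter 10 mm, from its tip (origin) to z = 100 mm; 15 mm collar at z = 94 to 100; square black grip 16x16 mm, sides along x and y, z = 100 to 136 mm. Red band 4 mm wide centred at z = 60 mm. z runs from tip to grip.
- probe_tip (a point): Centre of the rod's lower end.
- probe_band (a point): Centre of the red band on the rod's axis, 60 mm above the tip.
- tape_measure: Loose green tape measure, 32x70x54 mm, a bystander. Origin: centre of the underside.
- flush_cutters: Loose black cutting pliers lying on the bench, 44x123x11 mm, a bystander. Origin: centre of the underside.
- tin_lid: Loose grey round tin lid, diameter 69 mm, 10 mm high, a bystander. Origin: centre of the underside.
Not all that is in view belongs to the job. Of the things like the bore_probe, leave any that is pink; of the rest the larger one is meant.

How it is judged:
On the way:
1. the dust cover hangs by its loop on the hook, let go and still (distance between cover_eye and hook_seat below 0.015 m and contact force between dust_cover and hook_stand above 0.2 N and contact force between dust_cover and the fingers below 0.05 N and angle between dust_cover's own z axis and vertical below 0.35 rad and linear speed of dust_cover below 0.08 m/s), for 0.2 s.
At the end, for the whole second after the job is handed in: Cover hangs on the hook by its loop (eye within 15 mm of the seat), not held. Probe held still, within 4 degrees of upright, touching no part of the station; red band within 6 mm of the guide top's height and 3.5 mm of its axis; tip within 6 mm of the axis (distance between cover_eye and hook_seat below 0.015 m and contact force between dust_cover and hook_stand above 0.2 N and contact force between dust_cover and the fingers below 0.05 N and horizontal distance between probe_band and guide_top below 0.0035 m and horizontal distance between probe_tip and guide_top below 0.006 m and angle between bore_probe's own z axis and vertical below 0.07 rad and z of probe_band in the frame of guide_top between -0.006 and 0.006 m and contact force between bore_probe and the fingers above 1 N and contact force between bore_probe and bore_station below 0.3 N and linear speed of bore_probe below 0.02 m/s); the arm keeps its last pose, push and grip.
It fails at once if the probe touches the bore station (contact force between bore_probe and bore_station above 0.3 N).
It fails at once if the dust cover is dropped (height (world z) of dust_cover below 0.045 m).
It fails at once if the tape measure, the cutters or the tin lid is shifted by more than 2 cm (distance of any of tape_measure, flush_cutters, tin_lid from where it was at the start of the episode above 0.02 m).
It also fails if it takes over 66 s, if anything falls off the work surface, if the arm or the gripper's body presses on something with over 40 N, if the wrist force passes 120 N, or if a joint passes its speed limit or range.

### The arm

A 6-joint arm with a two-finger parallel gripper is mounted at the origin on a cart in front of the work surface, level with it; the furniture and walls round the work are solid. World frame = base frame: x ahead of the robot, y to its left, z up, the work surface at z = 0. Lengths are in m, angles in rad, forces in N, time in s.
With the tool pointing down it reaches from about 0.3 to 0.875 m from the base axis. Payload 6.4 kg.
Tool frame: the origin (TCP) lies on the mounting face of the last link; the fingertips stand 173 mm ahead of it and the grasp point (between the pads) lies 155 mm ahead of it (ctrl.tip_reach is the distance from the TCP to the fingertips, in m); z points along the fingers, y is the line along which they close (so a half turn about z gives the same grasp; the last joint's range is limited). The gripper opens to 85 mm and grips with 20 to 120 N. Pads are 22 mm wide; open, the fingers measure 114 mm over their backs; the gripper's body (76 mm by 85 mm) begins 54 mm behind the grasp point. The pads swing forward as they close: fully open they stand 13 mm farther back than shut.
Start: joints at [1.101, 0.181, 1.607, -0, 1.354, -0.206], TCP at [0.15, 0.555, 0.405] pointing down, gripper open.
Joint ranges: [-2.99, 2.99], [-0.89, 2.07], [0.3, 2.58], [-1.14, 4.28], [0, 2.63], [-3.12, 3.12]. Speed limits (rad/s): [2.57, 2.57, 3.01, 3.14, 3.14, 3.14].

### API

Orientations are given as a unit quaternion [w, x, y, z].
In Python, from bench import ctrl gives the robot as it stands.
- The arm moves only by the shell command python3 -m pendant 'ROWS'. ROWS is JSON, a list that holds one entry, the list of rows, each a list of 7 numbers: the opening, from 0 (shut) to 1 (fully open), then the shift along the tool's x, y, z in mm, then the turn, a rotation vector about the tool's x, y, z in rad. A call has 1 to 5 rows; each row is the pose to reach, as a shift and turn from the pose commanded when the call began, along the tool's axes at that moment; what a row does not reach only later rows make up. A row lasts 1/12 s, in which the tool goes at most 41.7 mm and 7.16 degrees, less where a joint would pass 70% of its speed; a pose out of reach is approached as far as the arm can. A call with a gripper value outside its range is refused whole. The fingers move at their own pace and stop on an object; the grip force is fixed at half the most. Time passes only in rows, so rows that repeat a pose let the fingers close. It gives the time, the measured TCP pose, the force, the opening and the grip force at its end, in the units of the state.
- ctrl.get_obs(): the state, without advancing time (a new reading comes with each control period).
- ctrl.camera(name): name is "side" or "top" or "wrist"; returns the picture (420x560x3 uint8, red, green, blue); there is no depth.
- ctrl.camera_params(name): a dict with "mtx" (3x3 intrinsics, pixels), "world_from_camera" (4x4, takes a point from camera to world coordinates); the wrist camera has in their place "tool_from_camera" (4x4, takes a point from camera to tool coordinates, whose origin is the TCP and whose axes are the flange's). Camera axes: x right, y down, z forward; pixel columns grow to the right and rows downward; lengths in m; the calibration is good to about 2 mm. A picture is of the moment at which its call begins: read the wrist's pose just before it. camera_params takes no time and is no camera call.
- ctrl.hand_in(): hands the job in; it is judged then, once.
Trained networks look in the newest picture that a camera, given by its name, has taken for a name from the list of things; names that differ only in an ending like _2 or _b are one class to them, and where a whole thing is asked for, a point or a joint stands for the part that bears it (a point fixed in the world has none). Each returns a list of dicts, best first, with "confidence" (0 to 1); they miss things now and then, are a little off and sometimes report something else, mostly with a low value. They report only what shows in the picture. A call takes as long as a camera call. They do not tell look-alikes from the thing itself.
- ctrl.boxes_of(camera, name): "point" ([column, row] as shares, 0 to 1, of the picture: columns of its width, rows of its height, amid what is visible of it).
The state is a dict: "time_s": time; "q": joint angles; "dq": joint speeds; "joint_efforts": joint torques, N m; "eef_pos": TCP position; "eef_rot": TCP orientation; "wrist_force": force on the tool from outside, world axes, zero at the start; "torque": the same for the moment, N m; "opening": opening from 0.0 (shut) to 1.0 (fully open); "grasp_force": force on a finger pad.
Only numpy, scipy, OpenCV 4.12 (cv2) and the standard library are available. Lean on these libraries where they do the work, as an engineer would, in place of code of your own. Each camera call takes 0.05 s, during which the arm holds its last target. There are 200 camera calls.

## Working session

There is one attempt and no reset: what is moved stays moved. The work goes in short steps, Python scripts to look and compute and a shell command to move; the robot and the scene stay as the last step left them, time stands still between calls to the robot, and variables do not carry over. Pictures are saved under pics/ and viewed, at most 10 in all, crops included, and the job is handed in when it is done.

```bash
mkdir -p pics; ls; cat > h.py <<'E'
import numpy as np, cv2
from bench import ctrl
from scipy.spatial.transform import Rotation as R
def shot(c,f=None):
    o=ctrl.get_obs(); im=ctrl.camera(c)
    if f: cv2.imwrite('pics/'+f,im[:,:,::-1])
    return im,o
def T(c,o=None):
    p=ctrl.camera_params(c)
    if 'world_from_camera' in p: return np.array(p['mtx']),np.array(p['world_from_camera'])
    q=np.array(o['eef_rot']); M=np.eye(4); M[:3,:3]=R.from_quat(q[[1,2,3,0]]).as_matrix(); M[:3,3]=o['eef_pos']
    return np.array(p['mtx']),M@np.array(p['tool_from_camera'])
def ray(c,uv,o=None):
    K,M=T(c,o); d=M[:3,:3]@np.linalg.inv(K)@np.array([uv[0],uv[1],1.]); return M[:3,3],d
def atz(c,uv,z,o=None):
    p,d=ray(c,uv,o); return p+d*(z-p[2])/d[2]
def proj(c,P,o=None):
    K,M=T(c,o); x=K@(np.linalg.inv(M)@np.append(P,1))[:3]; return x[:2]/x[2]
def tri(rs):
    A=0;b=0
    for p,d in rs:
        d=d/np.linalg.norm(d);Q=np.eye(3)-np.outer(d,d);A=A+Q;b=b+Q@p
    return np.linalg.solve(A,b)
E
python3 - <<'E'
from h import *
o=ctrl.get_obs();print(o)
for c in('top','side'):
    shot(c,c+'0.png')
    K,M=T(c,o);print(c,K[0,0],M.round(3).tolist())
    for n in ['bore_station','hook_stand','probe_stand','dust_cover','bore_probe','tape_measure','flush_cutters','tin_lid','cover_eye','hook_seat','probe_tip']:
        print(n,[(np.round(np.array(b['point'])*[560,420]).tolist(),round(b['confidence'],2)) for b in ctrl.boxes_of(c,n)])
E
```

```text
pics
{'time_s': 0.0, 'q': array([ 1.10068368e+00,  1.81556884e-01,  1.60800753e+00, -1.08728333e-05,
        1.35378804e+00, -2.06328047e-01]), 'dq': array([-0.00053639, -0.0002287 ,  0.00058914,  0.00147279, -0.00024486,
        0.00040482]), 'joint_efforts': array([ 2.25625183e-03, -4.44867396e+01, -3.51338267e+01, -1.71207548e-04,
        8.82628548e-03, -2.22174168e-05]), 'eef_pos': array([0.14980704, 0.55488165, 0.4037752 ]), 'eef_rot': array([-2.86950179e-04,  1.31509028e-01,  9.91314582e-01, -8.31808501e-04]), 'wrist_force': array([0.15629079, 1.14838431, 0.21290619]), 'torque': array([-0.02002628, -0.0008865 , -0.0008249 ]), 'grasp_force': 0.0, 'opening': 0.9994463753349399}
top 462.0257182617757 [[-0.027, -0.997, 0.079, 0.552], [-1.0, 0.027, 0.003, -0.045], [-0.005, -0.079, -0.997, 1.098], [0.0, 0.0, 0.0, 1.0]]
bore_station [([262.0, 243.0], 0.89)]
hook_stand [([170.0, 258.0], 0.92)]
probe_stand [([355.0, 257.0], 0.93), ([391.0, 181.0], 0.55), ([293.0, 187.0], 0.34), ([363.0, 262.0], 0.17)]
dust_cover [([252.0, 239.0], 0.61)]
bore_probe [([314.0, 246.0], 0.62), ([362.0, 261.
[... 229 characters left out ...]
5.0, 261.0], 0.53), ([408.0, 241.0], 0.53), ([198.0, 182.0], 0.3)]
side 433.4414422016511 [[0.26, -0.406, 0.876, -0.233], [-0.965, -0.123, 0.23, -0.267], [0.015, -0.905, -0.425, 0.555], [0.0, 0.0, 0.0, 1.0]]
bore_station []
hook_stand [([169.0, 247.0], 0.6)]
probe_stand [([343.0, 288.0], 0.79)]
dust_cover [([249.0, 227.0], 0.74)]
bore_probe [([300.0, 246.0], 0.85), ([346.0, 251.0], 0.7), ([401.0, 271.0], 0.44)]
tape_measure [([390.0, 249.0], 0.79)]
flush_cutters [([222.0, 231.0], 0.7)]
tin_lid [([296.0, 244.0], 0.49)]
cover_eye [([250.0, 222.0], 0.69), ([347.0, 251.0], 0.69)]
hook_seat [([172.0, 250.0], 0.79)]
probe_tip [([349.0, 249.0], 0.84), ([400.0, 271.0], 0.67), ([300.0, 243.0], 0.65)]
```

```bash
python3 - <<'E'
import cv2
for c,(a,b,d,e) in dict(top=(150,300,120,440),side=(170,350,120,460)).items():
    im=cv2.imread(f'pics/{c}0.png')[a:b,d:e]; cv2.imwrite(f'pics/{c}0c.png',cv2.resize(im,None,fx=800/(e-d),fy=800/(e-d),interpolation=cv2.INTER_CUBIC))
E
```

```text
(no output)
```

View pics/top0c.png

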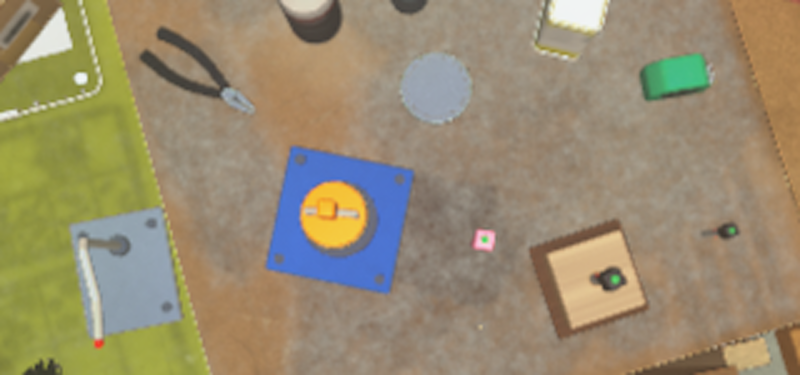

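View pics/side0c.png

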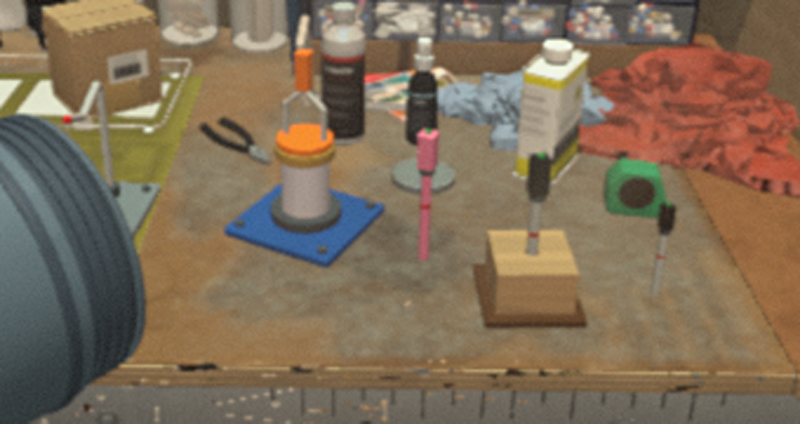

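The black probe in the wooden stand, at top crop (612,278) and side crop (538,180), is larger than the loose black one at (728,230). The third, at (484,240), is pink and so excluded. The bore probe meant is therefore the one in the stand. The hook is at the left with its red tip at (99,343), and the cover's grip is at (327,208).

```bash
python3 - <<'E'
from h import *
t=lambda x,y:(120+x*.4+0,150+y*.4)
s=lambda x,y:(120+x*.425,170+y*.425)
def both(n,a,b):
    P=tri([ray('top',t(*a)),ray('side',s(*b))]);print(n,P.round(4),'res',(proj('top',P)-t(*a)).round(1),(proj('side',P)-s(*b)).round(1))
def z(n,a,h,c='top'): print(n,atz(c,(t if c=='top' else s)(*a),h).round(4))
both('grip top',(327,205),(304,50)); z('grip top .19',(327,206),.19)
both('hook tip',(99,343),(68,119)); z('tip .139',(99,343),.139)
z('bend .143',(84,240),.143); z('post base',(118,245),.01)
both('probe top',(614,279),(540,154)); z('probe top z.146',(614,279),.146)
for n,a in dict(c1=(293,147),c2=(413,170),c3=(388,293),c4=(266,268)).items(): z('station '+n,a,.01)
for n,a in dict(a=(72,226),b=(160,208),c=(182,318),d=(97,338)).items(): z('hook '+n,a,.01)
for n,a in dict(a=(531,247),b=(616,221),c=(648,303),d=(561,336)).items(): z('pst '+n,a,.005)
z('disc',(335,215),.100)
both('pink top',(485,240),(428,130))
E
```

```text
grip top [0.6072 0.0198 0.1887] res [-0.7  0.2] [0.6 0. ]
grip top .19 [0.6068 0.0184 0.19  ]
hook tip [0.5017 0.2129 0.1389] res [-0.1  0.1] [0.1 0. ]
tip .139 [0.5018 0.2125 0.139 ]
bend .143 [0.587  0.2234 0.143 ]
post base [0.5863 0.2286 0.01  ]
probe top [ 0.5429 -0.2116  0.1471] res [-0.5  0.1] [ 0.5 -0. ]
probe top z.146 [ 0.543  -0.2128  0.146 ]
station c1 [0.6746 0.0619 0.01  ]
station c2 [ 0.6496 -0.0512  0.01  ]
station c3 [ 0.5344 -0.0245  0.01  ]
station c4 [0.5609 0.0895 0.01  ]
hook a [0.6054 0.272  0.01  ]
hook b [0.6201 0.1887 0.01  ]
hook c [0.5163 0.1691 0.01  ]
hook d [0.4998 0.249  0.01  ]
pst a [ 0.574  -0.1606  0.005 ]
pst b [ 0.5963 -0.2418  0.005 ]
pst c [ 0.5184 -0.2687  0.005 ]
pst d [ 0.4898 -0.1858  0.005 ]
disc [0.6043 0.0179 0.1   ]
pink top [ 0.5778 -0.1074  0.1376] res [-0.6  0.2] [ 0.6 -0. ]
```

```bash
cat >> h.py <<'E'
def plan(tcp,yang=None):
    """tool-frame shift (mm) and turn to reach TCP, tool z straight down, tool y at world angle yang"""
    o=ctrl.get_obs(); q=np.array(o['eef_rot']); A=R.from_quat(q[[1,2,3,0]])
    d=A.inv().apply(np.array(tcp)-o['eef_pos'])*1000
    y0=A.apply([0,1,0]); a=np.arctan2(y0[1],y0[0]) if yang is None else yang
    B=R.from_matrix(np.array([[-np.sin(-a)*-1*-1,0,0]]*3)) if False else None
    y=np.array([np.cos(a),np.sin(a),0]);zz=np.array([0,0,-1.]);x=np.cross(y,zz)
    B=R.from_matrix(np.column_stack([x,y,zz]))
    print('t',o['time_s'],'eef',o['eef_pos'].round(4),'yang',round(np.arctan2(y0[1],y0[0]),3),'shift',d.round(1),'turn',(A.inv()*B).as_rotvec().round(4),'open',round(o['opening'],3),'gf',o['grasp_force'],'F',o['wrist_force'].round(1))
E
python3 - <<'E'
from h import *
print(T('wrist',ctrl.get_obs()), ctrl.camera_params('wrist')['tool_from_camera'])
plan([.50,.215,.43],np.pi/2+.15)
E
```

```text
(array([[310.81886684,   0.        , 279.78352213],
       [  0.        , 310.81886684, 208.68088618],
       [  0.        ,   0.        ,   1.        ]]), array([[ 2.60465806e-01,  9.12652770e-01,  3.14996009e-01,
         6.70049462e-02],
       [ 9.65482894e-01, -2.46411861e-01, -8.44036496e-02,
         5.78016765e-01],
       [ 5.87528138e-04,  3.26107523e-01, -9.45332501e-01,
         3.73697105e-01],
       [ 0.00000000e+00,  0.00000000e+00,  0.00000000e+00,
         1.00000000e+00]])) [[ 3.00165911e-04 -9.45326227e-01 -3.26126102e-01  8.60166647e-02]
 [ 9.99999765e-01  8.29473542e-05  6.79962536e-04  4.84641855e-04]
 [-6.15735122e-04 -3.26126229e-01  9.45326030e-01  3.09794891e-02]
 [ 0.00000000e+00  0.00000000e+00  0.00000000e+00  1.00000000e+00]]
t 1.2 eef [0.1499 0.5551 0.4047] yang 1.307 shift [-426.7 -237.1  -25.3] turn [-0.     -0.     -0.4138] open 0.999 gf 0.0 F [-0.3  0.   0.5]
```

```bash
python3 -m pendant '[[[1,-35,-20,-5,0,0,-0.1],[1,-70,-40,-10,0,0,-0.2],[1,-105,-60,-15,0,0,-0.3],[1,-140,-80,-20,0,0,-0.4],[1,-175,-100,-25,0,0,-0.41]]]' && python3 - <<'E'
from h import *
plan([.50,.215,.43],np.pi/2+.15)
E
```

```text
time_s: 1.62
eef_pos: [0.2936, 0.4116, 0.4301]
eef_rot: [0.0, -0.076, 0.997, 0.0]
wrist_force: [1.3, -0.0, -1.0]
opening: 1.0
grasp_force: 0.0
t 1.6167 eef [0.2936 0.4116 0.4301] yang 1.723 shift [-1.742e+02 -2.256e+02  1.000e-01] turn [0.0003 0.0004 0.0022] open 1.0 gf 0.0 F [ 1.3 -0.  -1. ]
```

```bash
python3 -m pendant '[[[1,-24,-31,0,0,0,0],[1,-48,-62,0,0,0,0],[1,-72,-93,0,0,0,0],[1,-96,-124,0,0,0,0],[1,-120,-155,0,0,0,0]]]' >/dev/null&& python3 -m pendant '[[[1,-24,-32,0,0,0,0],[1,-48,-64,0,0,0,0],[1,-52,-68,0,0,0,0],[1,-52,-68,0,0,0,0]]]' && python3 - <<'E'
from h import *
im,o=shot('wrist','w1.png')
plan([.60,.019,.43],np.pi/2)
for P in [(.5018,.2125,.139),(.605,.019,.19)]: print(proj('wrist',np.array(P),o))
E
```

```text
time_s: 2.37
eef_pos: [0.4971, 0.2154, 0.4295]
eef_rot: [0.0, -0.071, 0.997, -0.0]
wrist_force: [-0.4, 0.6, -0.2]
opening: 1.0
grasp_force: 0.0
t 2.4167 eef [0.4959 0.2167 0.4294] yang 1.715 shift [ -74.7 -210.6   -0.7] turn [ 0.0003 -0.0008  0.1438] open 1.0 gf 0.0 F [-1.   0.  -0.9]
[274.31999164 209.02374648]
[ 18.2975958  317.30027542]
```

View pics/w1.png

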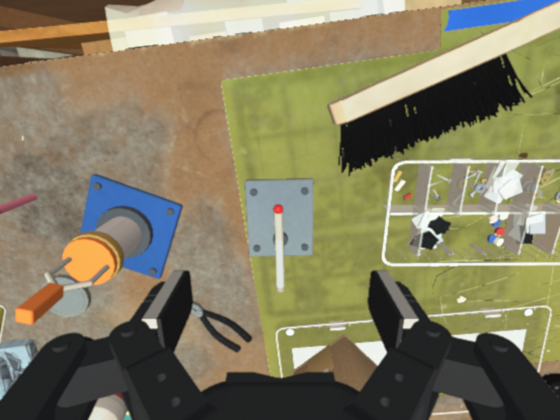

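```bash
python3 - <<'E'
from h import *
o=ctrl.get_obs()
z=lambda n,a,h: print(n,atz('wrist',a,h,o).round(4))
z('tip',(278,209),.139);z('bend',(281,288),.143);
for a in [(245.5,180),(312.5,179.5),(312.5,256),(249,257)]: z('base',a,.01)
z('screws',(252,192),.012);z('s',(305,190),.012);z('s',(308,247),.012);z('s',(257,247),.012)
z('post',(281,239),.01)
z('griptop',(24,315),.19);z('disc',(92,258),.1)
E
```

```text
tip [0.4998 0.2172 0.139 ]
bend [0.5769 0.2311 0.143 ]
base [0.5111 0.1762 0.01  ]
base [0.4981 0.261  0.01  ]
base [0.6058 0.2804 0.01  ]
base [0.62   0.1929 0.01  ]
screws [0.5252 0.1863 0.012 ]
s [0.5127 0.2536 0.012 ]
s [0.5921 0.2715 0.012 ]
s [0.6021 0.2021 0.012 ]
post [0.5864 0.2332 0.01  ]
griptop [0.6008 0.0257 0.19  ]
disc [0.5969 0.0292 0.1   ]
```

```bash
python3 -m pendant '[[[1,-11,-38,0,0,0,0.05],[1,-22,-76,0,0,0,0.1],[1,-33,-114,0,0,0,0.14],[1,-44,-152,0,0,0,0.14],[1,-50,-190,0,0,0,0.14]]]' >/dev/null&& python3 -m pendant '[[[1,0,-20,0,0,0,0],[1,0,-20,0,0,0,0],[1,0,-20,0,0,0,0]]]' && python3 - <<'E'
from h import *
im,o=shot('wrist','w2.png')
plan([.60,.019,.37],np.pi/2)
print(proj('wrist',np.array((.605,.019,.19)),o))
E
```

```text
time_s: 3.08
eef_pos: [0.5723, 0.0174, 0.4296]
eef_rot: [-0.0, -0.003, 1.0, 0.0]
wrist_force: [0.1, 0.8, 0.3]
opening: 1.0
grasp_force: 0.0
t 3.1333 eef [0.5722 0.0182 0.4296] yang 1.578 shift [-27.9   0.5  59.6] turn [ 0.0009 -0.0004  0.0071] open 1.0 gf 0.0 F [-0.5  0.2 -0. ]
[279.88214396 266.84519607]
```

View pics/w2.png

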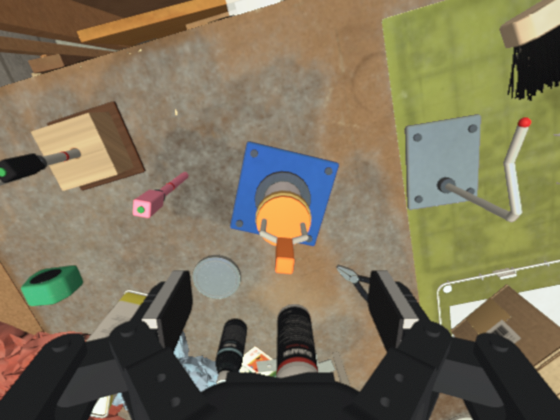

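```bash
python3 - <<'E'
from h import *
im=cv2.imread('pics/w2.png')
a=cv2.resize(im[190:290,235:335],None,fx=4,fy=4,interpolation=cv2.INTER_CUBIC)
b=cv2.resize(im[105:230,400:540],(448,400),interpolation=cv2.INTER_CUBIC)
b=b[:,:400]; cv2.imwrite('pics/w2c.png',np.hstack([a,b]))
E
```

```text
(no output)
```

View pics/w2c.png

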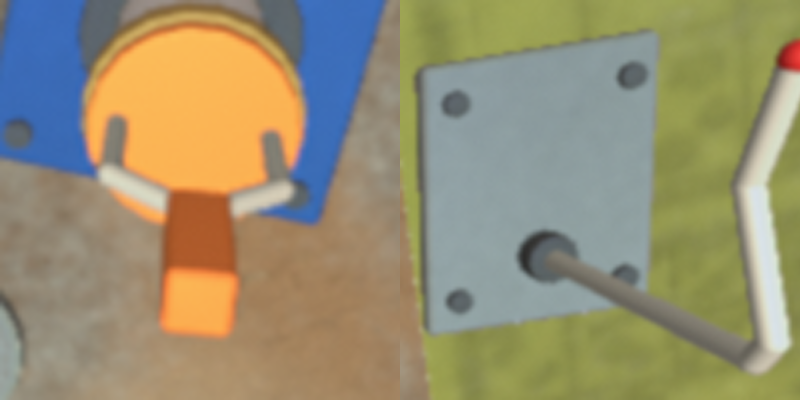

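```bash
python3 - <<'E'
from h import *
o=ctrl.get_obs()
def z(n,a,h): 
    P=atz('wrist',a,h,o); print(n,P.round(4)); return P
c=lambda x,y:(235+x/4,190+y/4)
g=lambda x,y:(400+(x-400)/3.2,105+y/3.2)
z('griptop',c(200,302),.19)
for n,p,q,h in [('bend',(103,172),(293,187),.132),('foot',(116,122),(272,136),.115),('topface',(163,333),(233,336),.19),('topface2',(166,268),(237,269),.19)]:
    A=z(n,c(*p),h);B=z(n,c(*q),h);print(np.arctan2(-(B-A)[0],(B-A)[1]))
z('disc',c(194,128),.1)
t=z('tip',g(793,57),.139);s=z('seat',g(750,186),.125);b=z('bendtop',g(768,352),.139)
print(np.arctan2(*(b-t)[[1,0]]))
for p in [(420,72),(657,33),(647,300),(430,332)]: z('base',g(*p),.01)
E
```

```text
griptop [0.6038 0.0238 0.19  ]
bend [0.6024 0.0021 0.132 ]
bend [0.6059 0.0466 0.132 ]
-0.07903577473199037
foot [0.5965 0.0044 0.115 ]
foot [0.5999 0.0427 0.115 ]
-0.0892448409018408
topface [0.6105 0.0168 0.19  ]
topface [0.6111 0.0302 0.19  ]
-0.04233292820482921
topface2 [0.5966 0.0173 0.19  ]
topface2 [0.5968 0.0306 0.19  ]
-0.009167390877703172
disc [0.6038 0.0238 0.1   ]
tip [0.5011 0.2155 0.139 ]
seat [0.5365 0.2232 0.125 ]
bendtop [0.5804 0.2293 0.139 ]
0.17316562557350704
base [0.515 0.173 0.01 ]
base [0.5002 0.2599 0.01  ]
base [0.6048 0.2787 0.01  ]
base [0.6192 0.1918 0.01  ]
```

```bash
python3 - <<'E'
from h import *
plan([.604,.0225,.333],np.pi/2-.07)
E
```

```text
t 3.1333 eef [0.5722 0.0182 0.4296] yang 1.578 shift [-31.9   3.9  96.6] turn [ 0.0009 -0.0005  0.0771] open 1.0 gf 0.0 F [-0.5  0.2 -0. ]
```

```bash
python3 -m pendant '[[[1,-32,4,0,0,0,0.077],[1,-32,4,30,0,0,0.077],[1,-32,4,60,0,0,0.077],[1,-32,4,85,0,0,0.077],[1,-32,4,97,0,0,0.077]]]' && python3 -m pendant '[[[1,0,0,0,0,0,0],[1,0,0,0,0,0,0]]]' >/dev/null; python3 - <<'E'
from h import *
im,o=shot('wrist','w3.png')
plan([.604,.0225,.333],np.pi/2-.07)
E
```

```text
time_s: 3.55
eef_pos: [0.603, 0.0237, 0.3289]
eef_rot: [-0.003, 0.034, 0.999, 0.001]
wrist_force: [-1.3, 0.4, -0.6]
opening: 0.999
grasp_force: 0.0
t 3.7667 eef [0.6051 0.0219 0.3343] yang 1.501 shift [1.1 0.5 1.3] turn [-0.      0.0021  0.0006] open 0.995 gf 0.0 F [0.5 0.  0.2]
```

View pics/w3.png

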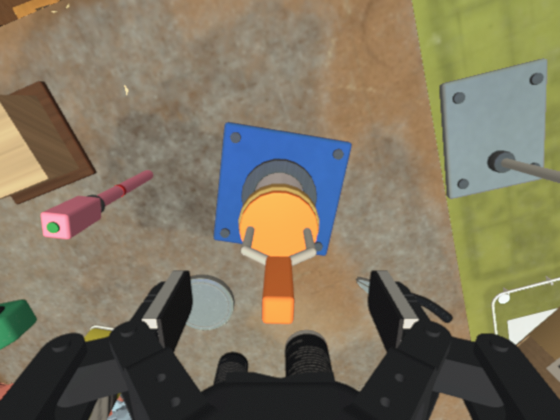

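```bash
python3 - <<'E'
from h import *
o=ctrl.get_obs(); print(atz('wrist',(278,311),.19,o))
E
python3 -m pendant '[[[0,1,0,1,0,0,0],[0,1,0,1,0,0,0],[0,1,0,1,0,0,0],[0,1,0,1,0,0,0],[0,1,0,1,0,0,0]]]'; python3 -m pendant '[[[0,0,0,0,0,0,0],[0,0,0,0,0,0,0],[0,0,0,0,0,0,0],[0,0,0,0,0,0,0]]]'
```

```text
[0.60575407 0.02200242 0.19      ]
time_s: 4.18
eef_pos: [0.6038, 0.0208, 0.3323]
eef_rot: [0.0, 0.036, 0.999, -0.0]
wrist_force: [-0.3, 1.1, -0.5]
opening: 0.299
grasp_force: 0.0
time_s: 4.52
eef_pos: [0.6038, 0.0209, 0.332]
eef_rot: [0.0, 0.035, 0.999, -0.0]
wrist_force: [-0.9, 0.5, 2.5]
opening: 0.152
grasp_force: 58.7
```

```bash
python3 -m pendant '[[[0,0,0,-8,0,0,0],[0,0,0,-25,0,0,0],[0,0,0,-50,0,0,0],[0,0,0,-80,0,0,0],[0,0,0,-80,0,0,0]]]'; python3 - <<'E'
from h import *
plan([.463,.209,.40],np.pi/2+.175)
E
```

```text
time_s: 4.93
eef_pos: [0.605, 0.0208, 0.4186]
eef_rot: [0.005, 0.035, 0.999, -0.001]
wrist_force: [1.2, -0.2, -0.2]
opening: 0.155
grasp_force: 58.6
t 4.9333 eef [0.605  0.0208 0.4186] yang 1.5 shift [155.2 177.7  16.9] turn [-0.0021  0.0096 -0.2457] open 0.155 gf 58.551254868507385 F [ 1.2 -0.2 -0.2]
```

```bash
python3 -m pendant '[[[0,22,25,0,0,0,-0.05],[0,45,51,0,0,0,-0.1],[0,67,77,0,0,0,-0.15],[0,90,103,0,0,0,-0.2],[0,112,128,0,0,0,-0.246]]]'>/dev/null; python3 -m pendant '[[[0,14,20,0,0,0,0],[0,28,40,0,0,0,0],[0,31,62,0,0,0,0],[0,31,62,0,0,0,0]]]'; python3 - <<'E'
from h import *
shot('side','s4.png'); shot('wrist','w4.png')
plan([.463,.209,.344],np.pi/2+.175)
a=cv2.imread('pics/w4.png');b=cv2.imread('pics/s4.png');cv2.imwrite('pics/4.png',cv2.resize(np.hstack([a,b]),(800,300),interpolation=cv2.INTER_AREA))
E
```

```text
time_s: 5.68
eef_pos: [0.4578, 0.2148, 0.4118]
eef_rot: [-0.0, -0.089, 0.996, 0.001]
wrist_force: [-0.1, 0.4, -1.4]
opening: 0.155
grasp_force: 58.8
t 5.7833 eef [0.4593 0.2127 0.4117] yang 1.748 shift [-3.  -4.3 67.7] turn [-0.0004  0.0001  0.0021] open 0.155 gf 58.7541139125824 F [-0.6 -0.5 -2. ]
```

View pics/4.png

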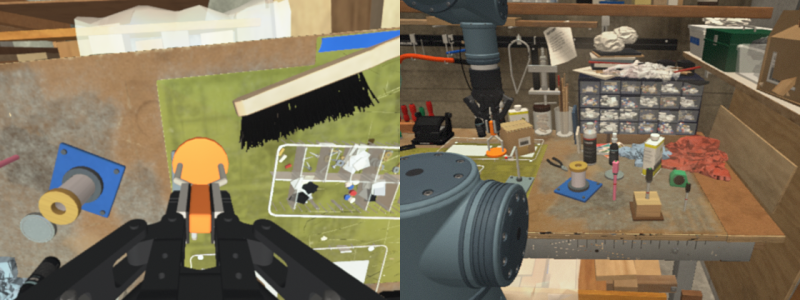

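```bash
python3 -m pendant '[[[0,-3,-4,20,0,0,0],[0,-3,-4,45,0,0,0],[0,-3,-4,68,0,0,0],[0,-3,-4,68,0,0,0],[0,-3,-4,68,0,0,0]]]'; python3 - <<'E'
from h import *
im,o=shot('wrist','w5.png');im2,_=shot('top','t5.png')
plan([.537,.222,.344],np.pi/2+.175)
a=cv2.resize(im[60:420,100:460],(450,450));b=cv2.resize(im2[200:320,120:240],(350,350));b=np.vstack([b,np.zeros((100,350,3),np.uint8)])
cv2.imwrite('pics/5.png',np.hstack([a,b])[:,:,::-1])
E
```

```text
time_s: 6.2
eef_pos: [0.4634, 0.2079, 0.3428]
eef_rot: [-0.002, -0.087, 0.996, -0.0]
wrist_force: [-0.3, 0.3, -1.1]
opening: 0.153
grasp_force: 58.7
t 6.3 eef [0.4642 0.2084 0.3451] yang 1.745 shift [-74.    0.7   1.2] turn [-0.0001  0.0018 -0.0005] open 0.152 gf 58.69487822055817 F [ 0.7 -0.3 -0.9]
```

View pics/5.png

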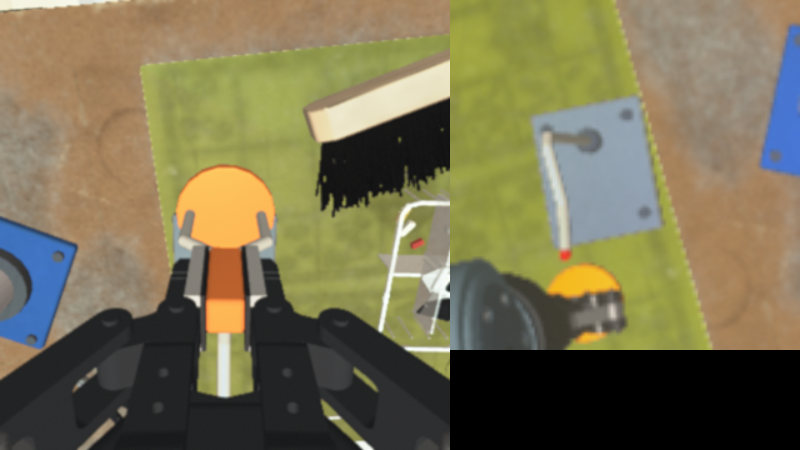

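The wire (223,360) lies in line behind the cover's grip (225,300) in the wrist view. I'm sliding the loop over the tip.

```bash
python3 -m pendant '[[[0,-15,0.7,1,0,0,0],[0,-30,0.7,1,0,0,0],[0,-45,0.7,1,0,0,0],[0,-60,0.7,1,0,0,0],[0,-74,0.7,1,0,0,0]]]'; python3 -m pendant '[[[0,0,0,4,0,0,0],[0,0,0,10,0,0,0],[0,0,0,16,0,0,0],[0,0,0,20,0,0,0],[0,0,0,22,0,0,0]]]'; python3 -m pendant '[[[0,0,0,0,0,0,0]]]';python3 - <<'E'
from h import *
plan([.537,.222,.314],np.pi/2+.175)
E
```

```text
time_s: 6.72
eef_pos: [0.5377, 0.2225, 0.345]
eef_rot: [0.002, -0.087, 0.996, 0.0]
wrist_force: [-0.5, 0.7, -0.6]
opening: 0.155
grasp_force: 58.8
time_s: 7.13
eef_pos: [0.5352, 0.2223, 0.3196]
eef_rot: [-0.001, -0.088, 0.996, -0.0]
wrist_force: [0.4, 0.4, -0.6]
opening: 0.148
grasp_force: 58.8
time_s: 7.22
eef_pos: [0.5354, 0.2223, 0.3199]
eef_rot: [-0.001, -0.088, 0.996, -0.0]
wrist_force: [-0.2, -0.2, -0.9]
opening: 0.152
grasp_force: 58.8
t 7.2167 eef [0.5354 0.2223 0.3199] yang 1.746 shift [-1.5 -0.6  5.9] turn [-0.     -0.0016  0.0004] open 0.152 gf 58.77392828464508 F [-0.2 -0.2 -0.9]
```

```bash
for i in 1 2; do :; done; python3 -m pendant '[[[0,-1,0,2,0,0,0],[0,-1,0,4,0,0,0],[0,-1,0,4,0,0,0]]]' | grep -E 'pos|force'; python3 -m pendant '[[[0,0,0,1,0,0,0],[0,0,0,1,0,0,0]]]' | grep -E 'pos|force';python3 -m pendant '[[[0,0,0,1,0,0,0],[0,0,0,1,0,0,0]]]' | grep -E 'pos|force'; python3 - <<'E'
from h import *
im,o=shot('side'); cv2.imwrite('pics/s6.png',cv2.resize(im[160:300,100:300],(800,560),interpolation=cv2.INTER_CUBIC)[:,:,::-1])
E
```

```text
eef_pos: [0.5372, 0.2225, 0.3184]
wrist_force: [-4.9, -3.5, 9.0]
grasp_force: 60.4
eef_pos: [0.5373, 0.2225, 0.3182]
wrist_force: [-7.2, -3.3, 13.9]
grasp_force: 61.1
eef_pos: [0.5373, 0.2226, 0.3181]
wrist_force: [-9.1, -2.7, 19.8]
grasp_force: 61.8
```

View pics/s6.png

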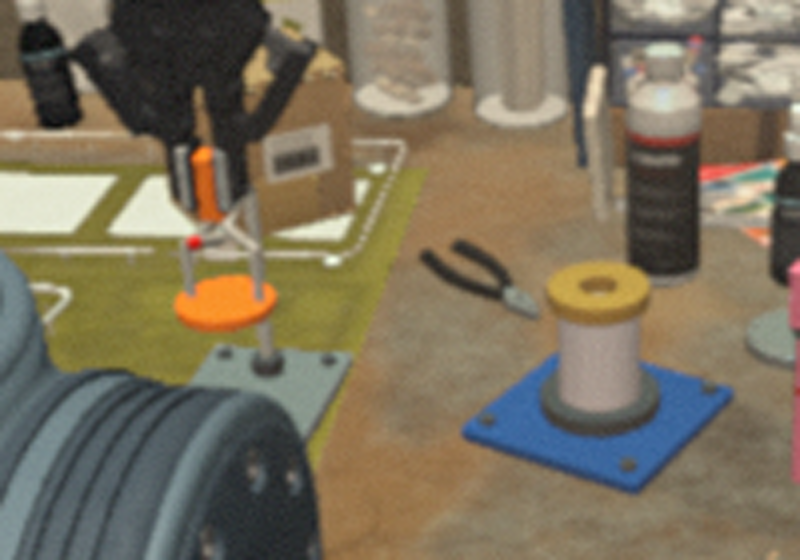

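The loop is threaded on the hook, with the red tip at (195,243) showing through it. The −x reaction says I'm on the post-side slope, so I'll back off, shift towards the tip and lower again.

```bash
python3 -m pendant '[[[0,0,0,-5,0,0,0],[0,7,0,-5,0,0,0],[0,7,0,-5,0,0,0],[0,7,0,-2,0,0,0],[0,7,0,-1,0,0,0]]]' | grep -E 'pos|force'; python3 -m pendant '[[[0,0,0,1,0,0,0],[0,0,0,1,0,0,0]]]' | grep -E 'pos|force';python3 -m pendant '[[[0,0,0,1.5,0,0,0],[0,0,0,1.5,0,0,0]]]' | grep -E 'pos|force'
```

```text
eef_pos: [0.5313, 0.2208, 0.3178]
wrist_force: [0.6, -4.6, 13.5]
grasp_force: 60.7
eef_pos: [0.5317, 0.2206, 0.3173]
wrist_force: [-0.6, -5.5, 12.2]
grasp_force: 60.9
eef_pos: [0.532, 0.2206, 0.3167]
wrist_force: [0.4, -6.3, 16.9]
grasp_force: 61.5
```

```bash
python3 -m pendant '[[[0,0,0,-4,0,0,0],[0,0,-3,-4,0,0,0],[0,0,-3,-4,0,0,0],[0,0,-3,-1.5,0,0,0],[0,0,-3,-1.5,0,0,0]]]' | grep -E 'pos|force'; python3 -m pendant '[[[0,0,0,1,0,0,0],[0,0,0,1,0,0,0]]]' | grep -E 'pos|force';python3 -m pendant '[[[0,0,0,1.5,0,0,0],[0,0,0,1.5,0,0,0]]]' | grep -E 'pos|force'
```

```text
eef_pos: [0.5314, 0.2188, 0.317]
wrist_force: [-2.9, -0.2, 15.4]
grasp_force: 61.3
eef_pos: [0.5315, 0.2189, 0.3168]
wrist_force: [-4.0, -0.4, 20.4]
grasp_force: 62.2
eef_pos: [0.5318, 0.219, 0.3164]
wrist_force: [-4.6, -0.3, 25.2]
grasp_force: 62.7
```

```bash
python3 -m pendant '[[[0,0,0,-4,0,0,0],[0,3,0,-5,0,0,0],[0,3,0,-4,0,0,0],[0,3,0,-3,0,0,0],[0,3,0,-3,0,0,0]]]' | grep -E 'pos|force'; python3 -m pendant '[[[0,0,0,0.5,0,0,0],[0,0,0,0.5,0,0,0]]]' | grep -E 'pos|force'
```

```text
eef_pos: [0.5285, 0.2183, 0.3181]
wrist_force: [-2.9, 0.2, 20.2]
grasp_force: 62.1
eef_pos: [0.5285, 0.2184, 0.318]
wrist_force: [-5.6, 0.3, 23.1]
grasp_force: 62.4
```

Contact heights put the seat at x≈0.5325. I'm going back there, unloading and releasing.

```bash
python3 -m pendant '[[[0,0,0,-3,0,0,0],[0,-3.5,0,-3,0,0,0],[0,-3.5,0,-1.5,0,0,0],[0,-3.5,0,-1.5,0,0,0]]]' | grep -E 'pos|force'; python3 -m pendant '[[[0,0,0,0,0,0,0],[0,0,0,0,0,0,0]]]' | grep -E 'pos|force'
```

```text
eef_pos: [0.5317, 0.2188, 0.3171]
wrist_force: [0.9, 0.4, 10.5]
grasp_force: 60.7
eef_pos: [0.5318, 0.2188, 0.3171]
wrist_force: [0.4, 1.2, 10.2]
grasp_force: 60.7
```

```bash
python3 -m pendant '[[[0,0,0,-1,0,0,0],[0.25,0,0,-1,0,0,0],[0.4,0,0,-1,0,0,0],[0.6,0,0,-1,0,0,0],[0.6,0,0,-1,0,0,0]]]' | grep -E 'pos|force|open'; python3 -m pendant '[[[0.6,0,0,-1,0,0,0],[0.6,0,0,-1,0,0,0],[0.6,0,0,-1,0,0,0]]]' | grep -E 'pos|force|open'; python3 - <<'E'
from h import *
im,o=shot('side'); im2,_=shot('wrist')
a=cv2.resize(im[170:270,120:220],(400,400),interpolation=cv2.INTER_CUBIC);b=cv2.resize(im2[60:420,100:460],(400,400))
cv2.imwrite('pics/s7.png',np.hstack([a,b])[:,:,::-1])
E
```

```text
eef_pos: [0.5306, 0.2184, 0.316]
wrist_force: [-0.6, 0.3, -0.3]
opening: 0.597
grasp_force: 0.0
eef_pos: [0.5311, 0.2185, 0.3181]
wrist_force: [-0.1, -0.1, 1.0]
opening: 0.602
grasp_force: 0.0
```

View pics/s7.png

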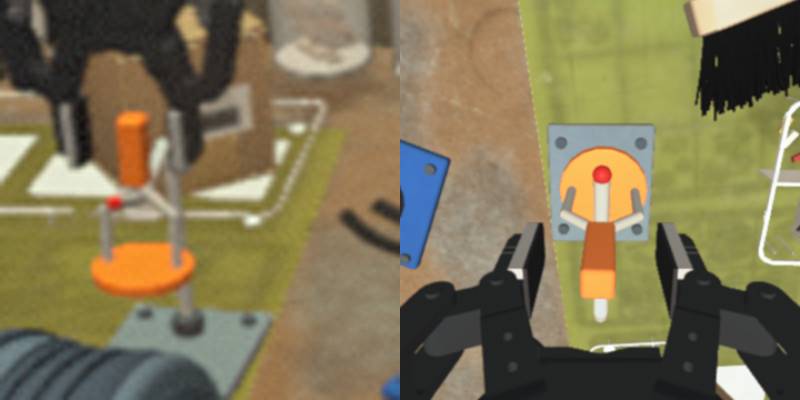

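The cover hangs upright by its loop: the grip stands free between the open fingers at (600,260) and the red tip comes through the loop at (602,175). That was my tenth picture, so the rest is numbers only.

```bash
python3 -m pendant '[[[0.6,0,0,-15,0,0,0],[0.6,0,0,-40,0,0,0],[0.6,0,0,-75,0,0,0],[0.6,0,0,-110,0,0,0],[0.6,0,0,-110,0,0,0]]]' | grep -E 'pos|force|open'; python3 - <<'E'
from h import *
plan([.53,-.213,.43],np.pi/2+.27)
E
```

```text
eef_pos: [0.5327, 0.2189, 0.4365]
wrist_force: [0.8, 0.4, 1.5]
opening: 0.598
grasp_force: 0.0
t 11.6167 eef [0.5327 0.2189 0.4365] yang 1.746 shift [  78.1 -424.8    5.5] turn [-0.0005  0.0127 -0.0946] open 0.598 gf 0.0 F [0.8 0.4 1.5]
```

```bash
python3 -m pendant '[[[0.6,7,-38,0,0,0,0],[0.6,14,-76,0,0,0,0],[0.6,21,-114,0,0,0,0],[0.6,28,-152,0,0,0,0],[0.6,35,-190,0,0,0,0]]]' | grep -E 'pos'; python3 -m pendant '[[[1,7,-39,0,0,0,-0.03],[1,14,-78,0,0,0,-0.06],[1,21,-117,0,0,0,-0.095],[1,28,-156,0,0,0,-0.095],[1,35,-195,0,0,0,-0.095]]]' | grep -E 'pos';  python3 -m pendant '[[[1,5,-40,0,0,0,0],[1,5,-40,0,0,0,0],[1,5,-40,0,0,0,0]]]' | grep -E 'pos|open'; python3 - <<'E'
from h import *
plan([.543,-.213,.35],np.pi/2+.27)
im,o=shot('wrist','w8.png')
for n in ['bore_probe','probe_band','probe_stand']:
    print(n,[(np.round(np.array(b['point'])*[560,420]).tolist(),round(b['confidence'],2)) for b in ctrl.boxes_of('wrist',n)])
for P in [(.543,-.213,.146),(.543,-.213,.11),(.543,-.213,.05)]: print(proj('wrist',np.array(P),o))
E
```

```text
eef_pos: [0.5294, 0.0238, 0.4283]
eef_pos: [0.5289, -0.1747, 0.4283]
eef_pos: [0.535, -0.2149, 0.4277]
opening: 1.001
t 12.7 eef [ 0.535  -0.2149  0.4277] yang 1.837 shift [-8.3 -0.3 77.7] turn [ 0.0003 -0.0003 -0.0036] open 1.001 gf 0.0 F [-0.2  0.6 -0.4]
bore_probe [([365.0, 258.0], 0.97), ([173.0, 202.0], 0.61), ([281.0, 207.0], 0.56)]
probe_band [([282.0, 207.0], 0.67), ([175.0, 199.0], 0.65)]
probe_stand [([279.0, 176.0], 0.81)]
[277.59223265 216.62733443]
[277.79948589 203.63048379]
[278.05744173 187.45407267]
```

```bash
python3 - <<'E'
from h import *
im=cv2.imread('pics/w8.png'); h=cv2.cvtColor(im,cv2.COLOR_BGR2HSV)
x0,y0=235,160;s=h[y0:270,x0:330]
o=ctrl.get_obs()
g=((s[...,0]>45)&(s[...,0]<85)&(s[...,1]>120)&(s[...,2]>60)).astype(np.uint8)
d=(s[...,2]<70).astype(np.uint8)
r=(((s[...,0]<8)|(s[...,0]>172))&(s[...,1]>140)).astype(np.uint8)
for n,m in(('green',g),('dark',d),('red',r)):
    k,l,st,c=cv2.connectedComponentsWithStats(m)
    for i in range(1,k):
        if st[i,4]>3:
            print(n,st[i],(c[i]+[x0,y0]).round(1))
            if n=='dark' and st[i,4]>100: print(cv2.minAreaRect(cv2.findContours((l==i).astype(np.uint8),0,1)[0][0]))
            if n=='green': print(atz('wrist',c[i]+[x0,y0],.146,o).round(4))
            if n=='red': print(atz('wrist',c[i]+[x0,y0],.07,o).round(4))
d2=s[::2,::2,2]
for rr in s[30:76:2,26:70:2,2]: print(' '.join('%3d'%v for v in rr))
E
```

```text
green [42 53  8  9 56] [280.5 217. ]
[ 0.5432 -0.2069  0.146 ]
dark [ 37  36  19  29 374] [280.6 208.9]
((45.48170471191406, 49.835365295410156), (27.82874870300293, 17.55861473083496), 83.6598129272461)
212 211 211 210 210 210 210 204 141 134 134 133 177 209 209 209 208 208 208 209 208 208
210 211 210 211 211 212 212 206 138 130 134 127 172 214 215 216 216 217 217 217 217 217
218 217 216 216 216 215 216 210 135 126 129 122 164 211 215 214 214 214 214 213 213 213
213 213 212 213 212 213 214 198  95  61  51  46  54 174 213 213 214 214 213 214 215 214
214 214 214 214 214 201 141  94  28  22  20  22  20 120 212 214 213 213 213 212 212 213
215 215 215 216 216 148  28  21  22  22  23  20  20  68 193 213 210 210 211 210 210 209
218 218 217 217 217 139  19  23  23  23  23  22  21  32 180 212 211 210 210 209 209 208
217 216 216 215 211 114  21  23  20  22  20  20  21  19 141 213 214 213 214 214 213 213
220 220 220 219 214 100  20  21  22  23  23  25  29  24 100 214 220 220 220 219 219 219
221 221 219 220 211  79  21  24  30  35  39  44  47  36  51 190 218 217 218 217 217 217
225 224 224 225 
[... 427 characters left out ...]
 156 154 148 150 152  76  43  79 149 172 127  56  42  39  90 150 151 150 151 152 149
149 153 154 152 153 158 113  44  44  47  53  42  47  63  90 132 153 149 148 148 151 150
143 149 154 153 157 157 140  56  48  60  89 120 135 139 144 148 154 151 150 149 149 143
147 152 152 151 155 155 154 136 134 143 153 152 148 147 146 148 147 148 146 145 145 139
153 154 149 148 153 154 155 151 150 153 155 146 138 140 142 139 140 144 143 144 151 146
156 154 153 149 145 146 152 149 147 150 149 145 140 143 143 136 137 144 146 145 144 145
152 150 149 144 140 144 147 144 144 148 147 147 153 153 148 145 148 149 149 148 149 146
146 148 146 142 143 144 145 143 143 146 145 148 154 152 149 147 146 148 150 151 151 145
```

```bash
python3 - <<'E'
from h import *
plan([.543,-.209,.345],np.pi/2+.27+.17)
E
```

```text
t 12.9 eef [ 0.5353 -0.2114  0.4282] yang 1.842 shift [-8.1  0.2 83.2] turn [ 0.0004  0.     -0.1683] open 0.998 gf 0.0 F [-0.4  0.5 -1. ]
```

```bash
python3 -m pendant '[[[1,-8,0,25,0,0,-0.1],[1,-8,0,50,0,0,-0.168],[1,-8,0,75,0,0,-0.168],[1,-8,0,83,0,0,-0.168],[1,-8,0,83,0,0,-0.168]]]' >/dev/null; python3 - <<'E'
from h import *
im,o=shot('wrist','w9.png')
h=cv2.cvtColor(im,cv2.COLOR_RGB2HSV)
x0,y0=220,160;s=h[y0:380,x0:340]
g=((s[...,0]>45)&(s[...,0]<85)&(s[...,1]>120)&(s[...,2]>60)).astype(np.uint8)
k,l,st,c=cv2.connectedComponentsWithStats(g)
for i in range(1,k):
    if st[i,4]>10: p=c[i]+[x0,y0]; P=atz('wrist',p,.146,o);print(st[i],p,P.round(4)); cen=p.astype(int)
plan([P[0],P[1],.287])
for rr in h[cen[1]-28:cen[1]+24:2,cen[0]-24:cen[0]+26:2,2]: print(' '.join('%3d'%v for v in rr))
E
```

```text
[ 47  88  13  12 117] [273.05128205 253.74358974] [ 0.5427 -0.2103  0.146 ]
t 13.3667 eef [ 0.5429 -0.2095  0.3448] yang 2.01 shift [ 0.5 -0.7 57.8] turn [ 0.0016 -0.0009  0.    ] open 1.001 gf 0.0 F [ 1.3 -0.7  0.9]
222 222 223 222 222 223 157  28  22  22  21  21  21  22  23  21  21  22 175 214 212 212 211 211 211
221 221 220 220 220 222 152  24  22  23  21  21  22  22  23  23  21  21 147 215 215 214 213 213 212
228 227 226 225 224 222 128  21  23  22  22  23  24  23  24  22  22  21 127 220 220 220 219 219 217
233 233 232 231 231 228 104  20  21  22  20  22  23  21  22  23  22  21 110 216 219 219 219 220 220
231 232 233 233 233 229  81  19  21  23  22  23  21  22  23  23  21  20  99 222 221 219 218 218 217
223 226 228 229 229 223  69  21  22  21  22  21  22  24  23  23  23  21  98 227 228 227 226 225 224
163 170 179 192 202 177  46  22  21  22  21  22  22  22  23  21  21  22  79 221 231 230 230 230 229
151 150 155 161 164 127  31  23  23  24  23  24  26  27  26  28  28  26  63 209 230 230 230 230 230
155 156 157 159 161 109  30  31  33  36  35  36  37  37  37  38  41  37  49 178 214
[... 1016 characters left out ...]

147 145 141 139 142 147 135  77  53  64  75  81  91  92 103 118 122 127 137 150 148 144 146 149 151
145 146 145 143 142 145 151 146 139 152 155 155 152 145 141 141 140 142 145 148 146 147 146 146 146
149 149 149 147 145 145 146 145 146 152 151 151 151 150 147 143 141 141 145 146 145 143 145 143 142
146 145 144 146 150 147 145 144 143 144 144 148 147 146 148 146 144 145 146 141 140 143 143 142 138
138 141 141 146 151 147 140 141 143 143 143 146 147 147 148 147 146 148 148 146 143 142 142 141 140
135 140 145 146 148 148 142 143 144 145 145 146 144 142 147 149 150 151 148 148 144 141 141 143 142
135 138 144 145 145 147 147 143 145 141 144 147 146 144 148 149 153 152 149 150 144 144 143 143 143
```

```bash
python3 -m pendant '[[[1,0,-1,20,0,0,0],[1,0,-1,40,0,0,-0.05],[1,0,-1,55,0,0,-0.05],[1,0,-1,58,0,0,-0.05],[1,0,-1,58,0,0,-0.05]]]' |grep -E 'pos|force'; python3 -m pendant '[[[0,0,0,0,0,0,0],[0,0,0,0,0,0,0],[0,0,0,0,0,0,0],[0,0,0,0,0,0,0],[0,0,0,0,0,0,0]]]' |grep -E 'pos|force|open';python3 -m pendant '[[[0,0,0,0,0,0,0],[0,0,0,0,0,0,0],[0,0,0,0,0,0,0],[0,0,0,0,0,0,0],[0,0,0,0,0,0,0]]]' |grep -E 'pos|force|open|rot'
```

```text
eef_pos: [0.5437, -0.2114, 0.2879]
wrist_force: [0.3, 0.4, 0.0]
grasp_force: 0.0
eef_pos: [0.5435, -0.2116, 0.2879]
wrist_force: [0.0, -0.5, 0.2]
opening: 0.3
grasp_force: 0.0
eef_pos: [0.5436, -0.2116, 0.2878]
eef_rot: [0.0, -0.242, 0.97, -0.0]
wrist_force: [0.3, 1.2, 5.1]
opening: 0.18
grasp_force: 58.8
```

```bash
python3 -m pendant '[[[0,0,0,-5,0,0,0],[0,0,0,-15,0,0,0],[0,0,0,-30,0,0,0],[0,0,0,-45,0,0,0],[0,0,0,-65,0,0,0]]]' |grep -E 'pos|force'; python3 -m pendant '[[[0,0,0,-30,0,0,0],[0,0,0,-60,0,0,0],[0,0,0,-90,0,0,0],[0,0,0,-90,0,0,0]]]' |grep -E 'pos|force|open|rot'; python3 - <<'E'
from h import *
plan([.55,-.05,.44],np.pi/2+.0)
im,o=shot('top','t10.png')
p=proj('top',np.array([.605,.02,.092]));print(p)
h=cv2.cvtColor(im,cv2.COLOR_RGB2HSV); x0,y0=225,205;s=h[y0:275,x0:300]
m=((s[...,0]>15)&(s[...,0]<32)&(s[...,1]>90)&(s[...,2]>90)).astype(np.uint8)
k,l,st,c=cv2.connectedComponentsWithStats(m)
for i in range(1,k):
    if st[i,4]>60:
        q=cv2.findContours((l==i).astype(np.uint8),0,1)[0][0];e=cv2.fitEllipse(q);print(st[i],e,atz('top',np.array(e[0])+[x0,y0],.092))
E
```

```text
eef_pos: [0.5429, -0.2112, 0.3521]
wrist_force: [-0.2, -0.8, -0.4]
grasp_force: 58.8
eef_pos: [0.5443, -0.212, 0.4502]
eef_rot: [0.004, -0.242, 0.97, -0.004]
wrist_force: [0.2, -0.2, 0.6]
opening: 0.177
grasp_force: 58.9
t 15.3667 eef [ 0.5443 -0.212   0.4502] yang 2.059 shift [-81.  140.5   9.2] turn [-0.0083  0.0077  0.4884] open 0.177 gf 58.891101479530334 F [ 0.2 -0.2  0.6]
[253.26708514 235.87472122]
[ 16  18  26  27 477] ((28.424623489379883, 30.674291610717773), (25.59235954284668, 26.11474609375), 24.70880699157715) [0.60542801 0.01964675 0.092     ]
```

```bash
python3 - <<'E'
from h import *
plan([.58,-.045,.45],np.pi/2+.0)
E
```

```text
t 15.4167 eef [ 0.5439 -0.2118  0.447 ] yang 2.059 shift [-110.1  130.3   -3.5] turn [-0.0058  0.0053  0.4883] open 0.176 gf 58.88996601104736 F [ 0.4 -0.2  0.1]
```

```bash
python3 -m pendant '[[[0,-20,24,-3,0,0,0.1],[0,-40,48,-3,0,0,0.2],[0,-60,72,-3,0,0,0.3],[0,-80,96,-3,0,0,0.4],[0,-100,120,-3,0,0,0.488]]]' |grep -E 'pos|force'; python3 -m pendant '[[[0,-5,10,0,0,0,0],[0,-5,10,0,0,0,0],[0,-5,10,0,0,0,0],[0,-5,10,0,0,0,0]]]' |grep -E 'pos|force|open|rot'; python3 - <<'E'
from h import *
plan([.6054,.0196,.45],np.pi/2)
im,o=shot('wrist','w11.png')
p=proj('wrist',np.array([.605,.02,.092]),o);print(p)
h=cv2.cvtColor(im,cv2.COLOR_RGB2HSV); x0,y0=(p-60).astype(int);s=h[y0:y0+120,x0:x0+120]
m=((s[...,0]>15)&(s[...,0]<32)&(s[...,1]>90)&(s[...,2]>90)).astype(np.uint8)
k,l,st,c=cv2.connectedComponentsWithStats(m)
for i in range(1,k):
    if st[i,4]>100:
        cs,hi=cv2.findContours((l==i).astype(np.uint8),cv2.RETR_CCOMP,1)
        for q in cs:
            if len(q)>12: e=cv2.fitEllipse(q);print(len(q),e,[atz('wrist',np.array(e[0])+[x0,y0],z,o).round(4) for z in(.092,.086)])
# held probe in the wrist image: red band / where
t=np.array(o['eef_pos'])
print('probe axis px', [proj('wrist',t-[0,0,d],o).round(1) for d in(.2178,.2778,.14)])
r=(((h[...,0]<8)|(h[...,0]>172))&(h[...,1]>140)&(h[...,2]>70)).astype(np.uint8)[100:330,240:320]
k,l,st,c=cv2.connectedComponentsWithStats(r)
for i in range(1,k):
    if st[i,4]>8: print('red',st[i],c[i]+[240,100])
E
```

```text
eef_pos: [0.575, -0.0572, 0.4439]
wrist_force: [0.9, -0.4, 0.7]
grasp_force: 58.9
eef_pos: [0.5802, -0.0495, 0.4445]
eef_rot: [-0.001, -0.0, 1.0, -0.0]
wrist_force: [0.1, 0.5, -0.6]
opening: 0.177
grasp_force: 58.8
t 16.1667 eef [ 0.5802 -0.0495  0.4445] yang 1.571 shift [-25.2  69.1  -5.5] turn [-0.0003 -0.0014  0.0007] open 0.177 gf 58.810797929763794 F [ 0.1  0.5 -0.6]
[342.26111369 208.84948064]
328 ((64.36426544189453, 79.92039489746094), (55.810577392578125, 102.89378356933594), 171.54104614257812) [array([0.6275, 0.0261, 0.092 ]), array([0.63  , 0.0275, 0.086 ])]
19 ((62.465721130371094, 106.90150451660156), (5.396270275115967, 7.8026509284973145), 100.46153259277344) [array([0.6612, 0.0263, 0.092 ]), array([0.6643, 0.0277, 0.086 ])]
18 ((55.801109313964844, 95.91287994384766), (4.669694423675537, 6.764485836029053), 31.351240158081055) [array([0.6472, 0.0177, 0.092 ]), array([0.6501, 0.019 , 0.086 ])]
52 ((61.4783821105957, 58.529388427734375), (16.85609245300293, 20.184579849243164), 62.556739807128906) [array([0.6023, 0.0212, 0.092 ]), array([0.6043, 0.0225, 0.086 ])]
probe axis px [array([278.2, 239.7]), array([278.5, 209.8]), array([277.4, 317.1])]
red [ 33 130  14   5  24] [280.33333333 231.41666667]
```

```bash
python3 - <<'E'
from h import *
im=cv2.imread('pics/w11.png'); o=ctrl.get_obs(); t=np.array(o['eef_pos'])
for d in (.2158,.2178,.2198,.2778): print(d,proj('wrist',t-[.005,0,d],o).round(1),proj('wrist',t-[-.005,0,d],o).round(1))
h=cv2.cvtColor(im,cv2.COLOR_BGR2HSV)
for r in range(194,262,3): print(r,' '.join('%3d/%3d'%(a,b) for a,b in zip(h[r,266:296:2,2],h[r,266:296:2,1])))
g=cv2.cvtColor(im,cv2.COLOR_BGR2HSV)[190:230,320:365,2]
for r in range(185,235,2): print(r,' '.join('%3d'%a for a in h[r,318:368:2,2]))
E
```

```text
0.2158 [278.2 233.9] [278.2 247.9]
0.2178 [278.2 232.7] [278.2 246.5]
0.2198 [278.2 231.5] [278.2 245.2]
0.2778 [278.5 204.1] [278.5 215.3]
194 109/ 51 115/ 51 118/ 54 115/ 55 119/ 54 121/ 48 121/ 48 121/ 51 125/ 49 120/ 32 161/152 196/172 196/173 195/173 197/172
197 113/ 52 118/ 50 119/ 51 119/ 49 120/ 51 112/ 57 119/ 49 123/ 50 121/ 51 112/ 36 181/166 197/173 194/174 193/172 194/172
200 119/ 49 120/ 49 122/ 50 125/ 49 125/ 47 124/ 49 119/ 51 124/ 49 123/ 46 139/116 190/173 194/172 194/172 194/172 194/172
203 125/ 49 124/ 45 118/ 52 120/ 49 126/ 47 129/ 45 136/ 39 140/ 35 136/ 24 163/138 194/174 193/174 194/172 195/173 194/172
206 129/ 49 128/ 48 123/ 52 121/ 53 125/ 41 133/ 33 140/ 31 140/ 31 138/ 31 123/  6 182/154 193/173 192/173 192/173 193/172
209 130/ 43 136/ 39 130/ 45 122/ 56 125/ 39 134/ 30 140/ 31 141/ 33 139/ 31 128/ 36 168/123 193/173 187/173 191/172 191/171
212 139/ 42 141/ 42 132/ 46 124/ 51 124/ 37 136/ 34 140/ 31 141/ 33 138/ 33 128/ 34 126/ 73 112/ 59 105/ 36 139/123 189/171
215 151/ 46 147/ 43 141/ 47 134/ 46 126/ 34 135/ 32 141/ 33 141/ 33 138/ 31 129/ 32 109/  7 
[... 3791 characters left out ...]
 214 215 217 218 219 219 219 219 217 216 216 217 217 216 216 216 215 215 197
223 191 191 151 217 218 216 215 214 214 213 214 214 217 218 219 219 219 218 217 215 214 216 216 176 151
225 190 191 185 167 214 218 218 218 219 218 217 216 214 213 214 213 216 216 218 218 219 218 175 160 161
227 153 167 181 185 151 213 218 218 217 217 219 218 219 218 219 217 216 213 213 214 211 175 184 151 170
229 162 158 158 140 145 144 203 217 219 218 217 217 217 217 218 219 220 221 215 184 134 167 185 148 173
231 168 166 172 177 174 167 168 186 201 214 217 217 218 219 218 209 203 169 128 112 129 180 183 168 173
233 172 170 170 176 176 170 167 169 171 173 183 181 182 171 150 153 177 185 181 175 186 190 142 171 172
```

```bash
python3 -m pendant '[[[0,-8,22,0,0,0,0],[0,-16,44,0,0,0,0],[0,-25.5,69.7,0,0,0,0],[0,-25.5,69.7,0,0,0,0],[0,-25.5,69.7,0,0,0,0]]]' |grep -E 'pos|force'; python3 -m pendant '[[[0,0,0,0,0,0,0],[0,0,0,0,0,0,0]]]' |grep -E 'pos|rot'; python3 - <<'E'
from h import *
plan([.6057,.0201,.3098],np.pi/2)
im,o=shot('side','s12.png'); t=np.array(o['eef_pos'])
for n in ['bore_probe','probe_band','probe_tip','guide_top']:
    print(n,[(np.round(np.array(b['point'])*[560,420],1).tolist(),round(b['confidence'],2)) for b in ctrl.boxes_of('side',n)])
h=cv2.cvtColor(im,cv2.COLOR_RGB2HSV)
print('exp tip',proj('side',t-[0,0,.2778]),'band',proj('side',t-[0,0,.2178]),'guide',proj('side',np.array([.6057,.0201,.092])))
r=(((h[...,0]<8)|(h[...,0]>172))&(h[...,1]>110)&(h[...,2]>60)).astype(np.uint8)[150:270,225:275]
k,l,st,c=cv2.connectedComponentsWithStats(r)
for i in range(1,k):
    if st[i,4]>3: print('red',st[i],c[i]+[225,150])
x0,y0=225,210;s=h[y0:270,x0:280]
m=((s[...,0]>15)&(s[...,0]<30)&(s[...,1]>100)&(s[...,2]>100)).astype(np.uint8)
k,l,st,c=cv2.connectedComponentsWithStats(m)
for i in range(1,k):
    if st[i,4]>60: print('brass',st[i],c[i]+[x0,y0])
for r in range(206,232,2): print(r,' '.join('%3d'%a for a in h[r,232:272,2]))
E
```

```text
eef_pos: [0.606, 0.0209, 0.4449]
wrist_force: [-0.1, 0.3, -0.6]
grasp_force: 58.8
eef_pos: [0.6057, 0.0197, 0.445]
eef_rot: [-0.0, 0.001, 1.0, -0.0]
t 16.8 eef [0.6057 0.0197 0.445 ] yang 1.57 shift [ -0.    0.5 135.2] turn [-0.0004 -0.0004 -0.0012] open 0.178 gf 58.82771193981171 F [-1.  -0.5 -0.2]
bore_probe [([247.2, 171.3], 0.85), ([401.9, 270.9], 0.68), ([156.8, 231.9], 0.66), ([297.9, 243.6], 0.55), ([251.7, 261.2], 0.5)]
probe_band [([248.9, 167.4], 0.85), ([300.1, 244.2], 0.73), ([400.6, 269.6], 0.58)]
probe_tip [([301.7, 245.0], 0.86), ([247.2, 172.5], 0.83), ([404.1, 264.5], 0.64)]
guide_top [([249.5, 260.6], 0.58)]
exp tip [249.80025009 200.44722047] band [249.42406356 175.08692275] guide [250.08072364 230.39915555]
red [22 25  5  3  9] [248.77777778 176.22222222]
red [33 44 16  3 38] [265.5        194.94736842]
brass [  0   0  22  16 140] [231.6        215.18571429]
brass [  7  15  44  25 547] [252.75868373 234.98903108]
206 153 155 151 152 151 153 151 157 156 158 156 160 157 154 152 152 154 162 157 136 128 141 157 152 114  79  65  68  68  59  59  62  54  58  57  56  59  
[... 1278 characters left out ...]
  53  48  58  53  50  52  47  45  46  48  51
224 157 149 150 151 148 147 141 139 140 145 142 142 139 144 147 142 146 151 152 149 152 148 151 148 116  74  49  43  47  46  46  46  51  55  51  49  44  46  53  52
226 153 152 155 156 155 153 152 156 159 166 169 178 183 186 190 192 190 192 195 189 193 191 192 188 171 132 104  73  53  41  40  49  53  51  57  50  44  48  45  47
228 157 153 159 159 160 166 178 185 191 197 195 197 198 198 194 193 189 191 188 191 191 194 196 195 194 195 194 186 162 118  78  61  60  62  61  62  63  67  74  88
230 152 152 157 159 169 189 196 198 198 198 196 193 185 162 141 136 136 139 143 138 139 150 175 195 193 195 193 197 197 189 158 134 129 129 127 133 131 139 137 133
```

```bash
python3 -m pendant '[[[0,0,0.4,15,0,0,0],[0,0,0.4,30,0,0,0],[0,0,0.4,45,0,0,0],[0,0,0.4,60,0,0,0],[0,0,0.4,63,0,0,0]]]' |grep -E 'pos|force'; python3 -m pendant '[[[0,0,0,0,0,0,0],[0,0,0,0,0,0,0]]]' |grep -E 'pos|rot'; python3 - <<'E'
from h import *
im,o=shot('side','s13.png'); t=np.array(o['eef_pos'])
h=cv2.cvtColor(im,cv2.COLOR_RGB2HSV)
print('tip',proj('side',t-[0,0,.2778]),'band',proj('side',t-[0,0,.2178]),'guide',proj('side',np.array([.6057,.0201,.092])),'tip front',proj('side',t-[.005,0.001,.2778]))
for r in range(218,246): print(r,' '.join('%3d'%a for a in h[r,232:272,2]))
im,o=shot('wrist','w13.png');h=cv2.cvtColor(im,cv2.COLOR_RGB2HSV);t=np.array(o['eef_pos'])
print('tip',proj('wrist',t-[0,0,.2778],o),'tipfront',proj('wrist',t-[.005,0,.2778],o),'guide',proj('wrist',np.array([.6057,.0201,.092]),o))
for r in range(176,226,2): print(r,' '.join('%3d'%a for a in h[r,256:304:2,2]))
E
```

```text
eef_pos: [0.605, 0.0214, 0.3793]
wrist_force: [-0.5, -0.2, -0.9]
grasp_force: 58.8
eef_pos: [0.6061, 0.0214, 0.3828]
eef_rot: [0.0, -0.0, 1.0, -0.0]
tip [249.5354621  225.19763752] band [249.16284791 201.20083802] guide [250.08072364 230.39915555] tip front [249.2516035  226.20745006]
218 145 140 139 139 142 146 141 145 144 139 137 138 140 138 138 138 141 140 136 125 135 140 143 140 103  68  56  62  71  69  69  68  66  69  62  62  59  52  48  48
219 144 138 141 139 135 140 144 141 139 141 143 136 141 144 142 138 140 141 136 123 131 142 143 139 110  76  58  57  59  67  65  67  65  68  63  67  52  44  49  49
220 146 138 140 137 135 135 138 135 138 141 137 137 138 142 146 141 139 143 136 128 134 139 144 140 111  68  52  47  48  56  49  56  61  60  54  53  50  50  47  50
221 143 143 140 137 138 140 137 141 136 141 135 141 142 145 139 136 141 143 134 128 132 138 142 141 109  71  54  52  48  52  54  50  50  53  51  46  53  47  47  44
222 145 141 139 140 144 142 142 141 142 141 142 140 142 145 139 136 140 143 132 129 131 139 138 139 106  74  49  50  53  50  54  54  53  45  52  50  45  47  4
[... 5680 characters left out ...]

212 220 219 219 219 219 219 220 219 206 147 136 142 142 139 127 170 215 221 221 221 221 221 221 221
214 220 220 220 220 220 219 219 218 215 150 136 142 142 139 128 172 216 218 218 218 219 220 220 221
216 216 217 219 219 219 220 221 220 217 148 136 142 142 140 129 164 218 218 218 217 217 217 217 218
218 216 215 214 215 216 217 218 219 213 141 137 143 142 140 129 158 216 218 219 219 219 219 218 218
220 221 219 219 218 217 217 216 216 209 138 137 142 142 139 130 160 220 220 219 218 217 217 217 218
222 192 220 219 220 220 219 220 219 212 139 138 141 142 140 131 151 217 219 220 220 220 219 219 219
224 153 202 218 219 218 219 220 220 213 134 139 142 143 140 132 145 214 216 216 217 218 220 221 171
```

```bash
python3 -m pendant '[[[0,1,0,0,0,0,0],[0,1,0,0,0,0,0],[0,1,0,0,0,0,0]]]' |grep -E 'pos|force'; python3 -m pendant '[[[0,0,0,0,0,0,0]]]' |grep -E 'pos';python3 -m pendant '[[[0,0,0,0,0,0,0]]]' |grep -E 'pos'; python3 - <<'E'
from h import *
for k in range(3):
    im,o=shot('wrist');h=cv2.cvtColor(im,cv2.COLOR_RGB2HSV)[...,2].astype(float);t=np.array(o['eef_pos'])
    # rod edges at row 218; hole edges (bright ring ->darker) rows 196..204; hole near edge along col 280
    def ed(v,thr=195): 
        i=np.where(v<thr)[0]; a,b=i[0],i[-1]; return a-(thr-v[a])/(v[a-1]-v[a]), b+(thr-v[b])/(v[b+1]-v[b])
    rod=[np.mean(ed(h[r,262:300]))+262 for r in(215,217,219)]
    H=[np.array(ed(h[r,256:304]))+256 for r in(196,198,200,202,204)]
    top=[184+ed(h[184:206,c])[0] for c in(277,280,283)]
    print(t.round(4),'rod',np.round(rod,1),'hole',[np.round((x.mean(),x[1]-x[0]),1).tolist() for x in H],'top',np.round(top,1),'tipfront',proj('wrist',t-[.005,0,.2778],o).round(1))
E
```

```text
eef_pos: [0.6049, 0.0215, 0.3828]
wrist_force: [0.2, -0.1, -0.4]
grasp_force: 58.9
eef_pos: [0.6049, 0.0215, 0.3825]
eef_pos: [0.6049, 0.0215, 0.3824]Traceback (most recent call last):
  File "<stdin>", line 9, in <module>
  File "<stdin>", line 6, in ed
IndexError: index 22 is out of bounds for axis 0 with size 22
```

```bash
python3 - <<'E'
from h import *
im,o=shot('wrist');h=cv2.cvtColor(im,cv2.COLOR_RGB2HSV)[...,2].astype(float);t=np.array(o['eef_pos'])
def ed(v,thr=195):
    i=np.where(v<thr)[0]; a,b=i[0],i[-1]; return a-(thr-v[a])/(v[a-1]-v[a]), b+(thr-v[b])/(v[b+1]-v[b])
print(t.round(4),'rod',[round(np.mean(ed(h[r,262:300]))+262,1) for r in(216,218,220)])
pts=[]
for r in range(193,212):
    a,b=np.array(ed(h[r,256:304]))+256; pts+=[(a,r),(b,r)]; 
    if r%3==0: print(r,round((a+b)/2,1),round(b-a,1))
for c in range(274,288,2):
    i=np.where(h[182:200,c]<195)[0][0]; pts.append((c,182+i-(195-h[182+i,c])/(h[181+i,c]-h[182+i,c])))
e=cv2.fitEllipse(np.array(pts,np.float32));print(e,atz('wrist',e[0],.092,o),'expected col/row',proj('wrist',np.array([t[0],t[1],.092]),o))
print('tip front',proj('wrist',t-[.005,0,.2778],o)); print(h[196:212,278:284].mean(1).round())
E
```

```text
[0.6049 0.0215 0.3823] rod [np.float64(279.8), np.float64(279.7), np.float64(279.7)]
195 279.5 18.6
198 279.6 23.6
201 279.4 25.8
204 279.4 26.5
207 279.4 25.5
210 279.4 23.0
((279.44317626953125, 203.82244873046875), (24.94981575012207, 26.46466064453125), 90.218505859375) [0.60410005 0.02234211 0.092     ] expected col/row [278.49795998 204.68609997]
tip front [278.44460253 203.69841669]
[170. 170. 170. 170. 170. 170. 166. 152. 143. 140. 140. 140. 140. 140.
 140. 140.]
```

The hole ellipse (279.4, 203.8) and the rod (279.7) agree to well under 1 mm, so I'm lowering straight down.

```bash
python3 -m pendant '[[[0,0,0,8,0,0,0],[0,0,0,16,0,0,0],[0,0,0,24,0,0,0],[0,0,0,32,0,0,0],[0,0,0,40,0,0,0]]]' |grep -E 'pos|force'; python3 -m pendant '[[[0,0,0,8,0,0,0],[0,0,0,16,0,0,0],[0,0,0,24,0,0,0],[0,0,0,30,0,0,0],[0,0,0,32,0,0,0]]]' |grep -E 'pos|force';python3 -m pendant '[[[0,0,0,0,0,0,0],[0,0,0,0,0,0,0],[0,0,0,0,0,0,0]]]' |grep -E 'pos|force'; python3 - <<'E'
from h import *
plan([.6049,.0215,.3098],np.pi/2)
im,o=shot('wrist');t=np.array(o['eef_pos']);H=cv2.cvtColor(im,cv2.COLOR_RGB2HSV)
h=H[...,2].astype(float);s=H[...,1]
for z in(.094,.092,.09):print(z,proj('wrist',[t[0]-.005,t[1],z],o).round(1))
print('hole exp',proj('wrist',[t[0],t[1],.092],o))
for r in range(196,246,2): print(r,' '.join('%3d'%a for a in h[r,256:306:2]))
red=(((H[...,0]<8)|(H[...,0]>172))&(s>110)&(h>60)).astype(np.uint8)[190:270,255:305]
k,l,st,c=cv2.connectedComponentsWithStats(red)
for i in range(1,k):
    if st[i,4]>5: print('red',st[i],c[i]+[255,190])
im,o=shot('side');H=cv2.cvtColor(im,cv2.COLOR_RGB2HSV)
red=(((H[...,0]<8)|(H[...,0]>172))&(H[...,1]>110)&(H[...,2]>60)).astype(np.uint8)[215:245,235:265]
k,l,st,c=cv2.connectedComponentsWithStats(red)
for i in range(1,k): print('side red',st[i],c[i]+[235,215])
print('exp',proj('side',[t[0]-.005,t[1]-.001,.092]),proj('side',[t[0],t[1],.092]))
E
```

```text
eef_pos: [0.6046, 0.0215, 0.3407]
wrist_force: [-0.1, 0.6, -0.3]
grasp_force: 58.9
eef_pos: [0.6045, 0.0215, 0.3087]
wrist_force: [-0.4, 0.1, 0.2]
grasp_force: 58.9
eef_pos: [0.6051, 0.0215, 0.3108]
wrist_force: [-0.7, -0.3, -0.3]
grasp_force: 58.9
t 19.3333 eef [0.6051 0.0215 0.3108] yang 1.571 shift [0.2 0.  1. ] turn [-0.0002  0.0011  0.0002] open 0.174 gf 58.85767579078674 F [-0.7 -0.3 -0.3]
0.094 [278.2 232.6]
0.092 [278.2 231.4]
0.09 [278.2 230.2]
hole exp [278.19416881 238.36901243]
196 145 138 138 146 158 172 192 206 215 221 222 222 222 222 222 221 220 217 193 165 143 135 133 136 142
198 134 144 177 207 216 220 221 220 220 221 221 221 220 220 221 221 222 223 224 223 209 178 153 136 132
200 164 205 222 223 223 223 223 222 221 221 220 220 220 220 220 220 220 220 220 221 221 222 216 199 162
202 221 224 223 223 222 222 222 223 223 223 223 222 221 221 220 220 220 220 219 220 220 220 220 221 215
204 223 224 224 225 225 224 223 223 222 222 222 223 223 223 223 222 222 221 221 220 220 220 220 220 220
206 223 222 222 222 222 223 224 224 224 224 224 223 222 222 222 222 222 223 224 223 2
[... 1441 characters left out ...]
1 164 160 151 169 222 222 222 222
236 220 220 221 201 121 151 160 160 179 145 142 144 145 142 136 154 176 165 160 143 145 223 223 223 223
238 219 219 220 194 113 140 161 161 158 137 142 144 145 142 136 130 162 165 157 131 158 224 224 224 224
240 220 219 220 211 128 120 152 161 142 136 144 145 144 143 137 125 155 165 141 124 172 224 224 223 224
242 221 220 221 220 156 117 124 151 141 137 144 144 145 142 138 127 149 141 128 134 204 223 223 223 223
244 219 220 221 222 197 135 123 126 130 137 145 145 145 142 138 126 126 127 128 165 218 220 220 220 221
red [18 39 14  7 39] [279.58974359 231.74358974]
side red [12 15  5  3  6] [249. 231.]
exp [249.15088866 231.45739423] [249.43386249 230.42811444]
```

```bash
python3 -m pendant '[[[0,0,0,0.5,0,0,0],[0,0,0,0.5,0,0,0],[0,0,0,0.5,0,0,0],[0,0,0,0.5,0,0,0],[0,0,0,0.5,0,0,0]]]' |grep -E 'pos|force'; python3 - <<'E'
from h import *
shot('side')
for n in('dust_cover','hook_seat'): print(n,[(np.round(np.array(b['point'])*[560,420]).tolist(),round(b['confidence'],2)) for b in ctrl.boxes_of('side',n)], proj('side',np.array([.532,.219,.1])))
print(ctrl.hand_in())
E
```

```text
eef_pos: [0.6049, 0.0215, 0.3097]
wrist_force: [1.0, 0.4, -0.4]
grasp_force: 58.9
dust_cover [([156.0, 230.0], 0.62)] [155.56181611 230.01216082]
hook_seat [([163.0, 260.0], 0.72)] [155.56181611 230.01216082]
the job is handed in; nothing more can be done
None
```

I handed the job in at about 20 s of the 66 s: the cover hangs released on the hook, and the probe is held upright and centred in the guide, its red band measuring level with the guide top to about 1 mm. I saw no sign of the probe touching the station, and I did not go near the tape measure, cutters or tin lid; the hand-in returned no verdict.

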